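# Seat the pressure probe and hold the range selector at its third click

## Robot

A 7-joint arm with a two-finger parallel gripper is mounted at the origin on the work surface. World frame = base frame: x ahead of the robot, y to its left, z up, the work surface at z = 0. Lengths are in m, angles in degrees, forces in N, time in s.
With the tool pointing down it reaches from about 0.35 to 0.9 m from the base axis. Payload 7.2 kg.
Tool frame: the origin (TCP) lies between the finger pads, 19 mm behind the fingertips; this is the grasp point; z points along the fingers, y is the line along which they close (so a half turn about z gives the same grasp; the last joint's range is limited). The gripper opens to 88 mm and grips with 3 to 60 N. Pads are 20 mm wide; open, the fingers measure 115 mm over their backs; the gripper's body (75 mm by 178 mm) begins 61 mm behind the grasp point.
Start: joints at [-72.433, 23.554, -0.728, 91.456, 0.321, 64.991, -4.71], TCP at [0.229, 0.582, 0.241] pointing down, gripper open.
Joint ranges: [-169.25, 169.25], [-16.82, 113.86], [-84.01, 82.57], [7.8, 145.47], [-59.2, 239.2], [7.22, 106.19], [-163.78, 163.78]. Speed limits (degrees/s): [136.94, 136.94, 172.46, 172.46, 180, 180, 180].

## Interface

Orientations are given as [roll, pitch, yaw] about the fixed x, y, z axes, in that order (R = Rz(yaw) Ry(pitch) Rx(roll)).
In Python, from rig import arm gives the robot as it stands.
- The arm moves only by the shell command python3 -m inch [OPENING] [FORCE], which reads ROWS from standard input. ROWS is a JSON list of rows, 1 to 5 of them, each of 6 numbers: dx, dy, dz in a scale on which 1.0 is 0.8 m, then a rotation vector rx, ry, rz in fractions of the full range, 1 being pi rad; each row is the pose to reach, as a shift and turn from the pose commanded when the command began, along the tool's axes at that moment; what a row does not reach only later rows make up. A row lasts 1/8 s, in which the tool goes at most 0.0625 m and 10.7 degrees, less where a joint would pass 70% of its speed; a pose out of reach is approached as far as the arm can. OPENING is the finger opening in m, set as the command begins (- or left out keeps the last). The fingers move at their own pace and stop on an object; FORCE is the grip in N (left out, the last holds). Time passes only in rows, so rows that do not move let the fingers close. It prints the time, the measured TCP pose, the force, the opening and the grip force at its end. A shift or turn number past 1, either way, is cut back to 1. Input that does not fit is refused with a message, and nothing moves.
- arm.get_state(): the state, without advancing time (a new reading comes with each control period).
- arm.snapshot(name): name is "side" or "top" or "wrist"; returns a dict with "img" (480x640x3 uint8, blue, green, red), "K" (3x3 intrinsics, pixels), "eye" and "rotation" of the camera in the world; the wrist camera has in their place "mount" (4x4, takes a point from camera to tool coordinates, whose origin is the TCP and whose axes are the flange's). Camera axes: x right, y down, z forward; pixel columns grow to the right and rows downward; lengths in m; the calibration is good to about 2 mm. The wrist camera is an equidistant fisheye: a pixel r from the principal point sees the ray r / f radians off the axis. A picture is of the moment at which its call begins: read the wrist's pose just before it. There is no depth.
- arm.finish_job(): hands the job in; it is judged then, once.
The state is a dict: "time": time; "joint_positions": joint angles; "qd": joint speeds; "tau": joint torques, N m; "ee_pos": TCP position; "tcp_rot": TCP orientation; "force": force on the tool from outside, world axes, zero at the start; "torque": the same for the moment, N m; "opening": finger opening in m; "grasp_force": force on a finger pad.
Only numpy, scipy, OpenCV 4.12 (cv2) and the standard library are available. Lean on these libraries where they do the work, as an engineer would, in place of code of your own. Each camera call takes 0.05 s, during which the arm holds its last target. There are 200 camera calls.

## Task

Gently stand the bright steel probe with the blue band upright in the middle of the round black rubber pad on the steel test port, and let go of it. Then grip the spring-return selector knob and turn it clockwise three clicks, to the red mark and not beyond, and finish with the gripper still holding it there: it springs back if let go. Do not knock anything over or push the other things about.

Things in the scene. Friction and masses are not known exactly. Their poses are not given: they have to be found in the camera images.
- probe: pressure probe, bright steel cylinder standing upright on the bench, 40 mm diameter from its foot up to 70 mm, then a narrower cap (26 mm diameter) to 80 mm and a brass connector (18 mm) to 92 mm; blue band near the foot; about 0.2 to 0.4 kg. Origin: centre of its flat underside, z up along it. Round, so any yaw grips it; take it by the straight part, for example 55 mm above the foot
- test_port: test port, a fixed steel disc 100 mm across and 14 mm high with a flat black rubber pad, 60 mm across, standing 4 mm proud on its middle. Origin: centre of the underside
- pad (a point): centre of the top face of the rubber pad, 18 mm above the bench; the probe's foot goes here
- selector: range selector, a fixed white box 130 x 130 mm, 55 mm high, with dark teal corners and the black knob in the middle of its top. Origin: centre of the underside, z up. On the top round the knob: a black dot towards its own -x (home), then clockwise seen from above marks at 24, 48, 72 and 96 degrees: stops one to four; the third mark is red and wider
- knob_grip (a point): on the knob's vertical axis, 92 mm above the bench, the height for the TCP to grip. The black knob is a 52 mm disc with an upright bar grip on it, 14 mm thick, 50 mm long and 32 mm high, the bar spanning heights 67 to 99 mm above the bench, the disc's top at 69 mm. This point's x axis runs along the bar and turns with the knob; pinch the bar across its 14 mm
- knob_pointer (a point): outer end of the white line on top of the knob's bar, 24 mm from the axis: it points to the home dot at 0 and to the red mark at the third stop
- knob (a joint): knob angle, rad: 0 at home, growing clockwise from above. Stops click every 0.419 (24 deg): 0.419, 0.838, third 1.257, 1.676; end 1.78. A spring turns it home when let go (about 0.10 N m at home, 0.16 at the third stop); clicks add a ripple of 0.07 N m either way: resistance peaks a quarter pitch after a stop and is least a quarter pitch before the next. It stays at no stop by itself
- spare_probe: black spare probe with a yellow band, same shape and size as the steel one, standing; leave alone. Origin: centre of underside
- jar: glass jar with a red lid, 60 mm diameter, 75 mm high, standing; leave alone. Origin: centre of underside
- weight: steel weight with a knob, 60 mm diameter, 56 mm high; leave alone. Origin: centre of underside
- adapter: brass adapter ring, 36 mm diameter, 30 mm high; leave alone. Origin: centre of underside
- wrench: wrench lying flat along its own x axis; leave alone. Origin: underside
- driver: screwdriver lying along its own x axis; leave alone. Origin: underside

How it is judged (in metres and radians):
On the way, in this order (a step that is already met when the one before it is completed fails the run):
1. the steel probe stands upright on the middle of the pad, let go, with the knob still near home (horizontal distance between probe and pad below 0.01 m and angle between probe's own z axis and vertical below 0.05 rad and contact force between probe and test_port above 1 N and contact force between the arm and probe below 0.1 N and value of joint knob below 0.2 rad), for 0.2 s.
2. the knob is gripped and turned to the third stop (value of joint knob between 1.137 and 1.377 rad and contact force between the fingers and knob above 1 N), for 0.3 s.
At the end, for the whole second after the job is handed in: the steel probe stands untouched and still on the pad, its axis within 10 mm of the pad's centre and upright within 0.05 rad; the knob is at the third stop, 1.257 rad within 0.12 rad, still, and held by the fingers (all of step 2 and horizontal distance between probe and pad below 0.01 m and angle between probe's own z axis and vertical below 0.05 rad and contact force between probe and test_port above 1 N and contact force between the arm and probe below 0.1 N and linear speed of probe below 0.02 m/s and velocity of joint knob between -0.1 and 0.1 rad/s); the arm keeps its last pose, push and grip.
It fails at once if the knob is turned well beyond the third stop (past 1.47 rad, halfway to the fourth) (value of joint knob above 1.47 rad).
It fails at once if the probe is tipped over (more than 0.6 rad) (angle between probe's own z axis and vertical above 0.6 rad).
It fails at once if the probe is dropped or slammed on the port (over 60 N) (contact force between probe and test_port above 60 N).
It fails at once if another loose thing (spare probe, jar, weight, adapter, wrench, screwdriver) is pushed more than 30 mm or knocked over (distance of any of spare_probe, jar, weight, adapter, wrench, driver from where it was at the start of the episode above 0.03 m or angle between any of spare_probe, jar, weight, adapter's own z axis and vertical above 0.5 rad).
It also fails if it takes over 69 s, if anything falls off the work surface, if the arm or the gripper's body presses on something with over 40 N, if the wrist force passes 120 N, or if a joint passes its speed limit or range.

## Working session

There is one attempt and no reset: what is moved stays moved. The work goes in short steps, Python scripts to look and compute and a shell command to move; the robot and the scene stay as the last step left them, time stands still between calls to the robot, and variables do not carry over. Pictures are saved under pics/ and viewed, at most 10 in all, crops included, and the job is handed in when it is done.

```bash
mkdir -p pics
python3 - <<'E'
from rig import arm
import cv2,numpy as np
s=arm.get_state();print(s)
for n in("top","side"):
    d=arm.snapshot(n);cv2.imwrite(f"pics/{n}1.png",d["img"]);print(n,d["K"],d["eye"],d["rotation"])
E
```

```text
{'time': 0.0, 'joint_positions': array([-72.43301266,  23.59904932,  -0.72828068,  91.5039922 ,
         0.32106949,  64.99204611,  -4.71057364]), 'qd': array([ 0.05597361, -0.11172283,  0.02783532,  0.14447434, -0.00062317,
        0.09158131,  0.07769799]), 'tau': array([ 1.25369261e-04, -5.87958205e+01,  6.41906764e-01, -2.91062540e+01,
       -5.37978800e-02,  1.84388232e-02,  1.57516697e-04]), 'ee_pos': array([0.22866634, 0.58114232, 0.24052001]), 'tcp_rot': array([-1.79907206e+02,  6.84261418e-03,  1.58526029e+02]), 'force': array([-0.78434882,  0.09701719,  0.05592988]), 'torque': array([-0.01447478, -0.02285734, -0.01531565]), 'grasp_force': 0.0, 'opening': 0.08782031580528725}
top [[476.66571568   0.         322.14958901]
 [  0.         476.66571568 246.81708888]
 [  0.           0.           1.        ]] [0.5094245  0.00832155 1.10264872] [-175.47243859   -1.1604808   -90.09590944]
side [[585.00583743   0.         319.22485517]
 [  0.         585.00583743 241.26310464]
 [  0.           0.           1.        ]] [ 0.33872131 -1.11402549  0.78621603] [-121.7176588    -1.31124198  -12.38439532]
```

View pics/top1.png

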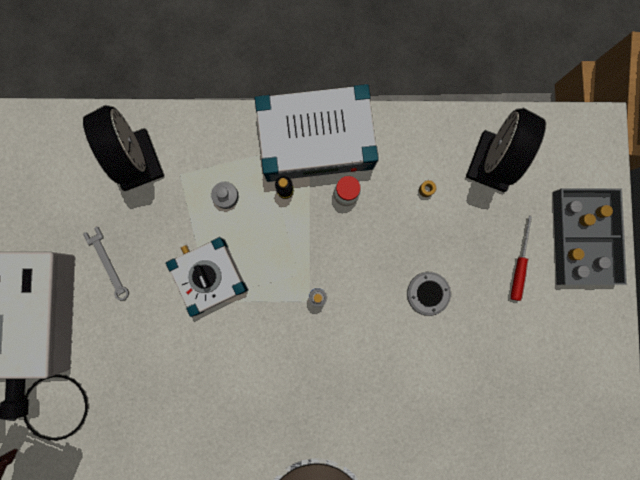

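View pics/side1.png

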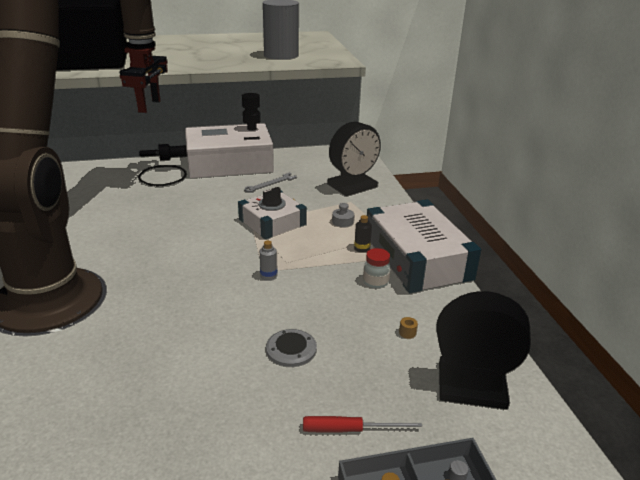

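Top view: probe near (317,298), pad (430,293), knob (205,277), spare (285,187). Side view: probe (268,260), pad (291,343), knob (272,198). I'll enlarge these.

Run:
```python
import cv2,numpy as np
t=cv2.imread("pics/top1.png");s=cv2.imread("pics/side1.png")
c=lambda im,x,y,w,k:cv2.resize(im[y:y+w,x:x+w],None,fx=k,fy=k,interpolation=cv2.INTER_CUBIC)
# cells 260px; top: selector(160,230,w90) probe(285,265,w65) pad(400,260,w65)
cells=[c(t,160,230,87,3),c(t,290,265,65,4),c(t,400,260,65,4),c(s,230,170,87,3),c(s,235,225,65,4),c(s,260,315,65,4)]
cells=[cv2.resize(x,(260,260)) for x in cells]
cv2.imwrite("pics/m1.png",np.vstack([np.hstack(cells[:3]),np.hstack(cells[3:])]))
```

```text
(no output)
```

View pics/m1.png

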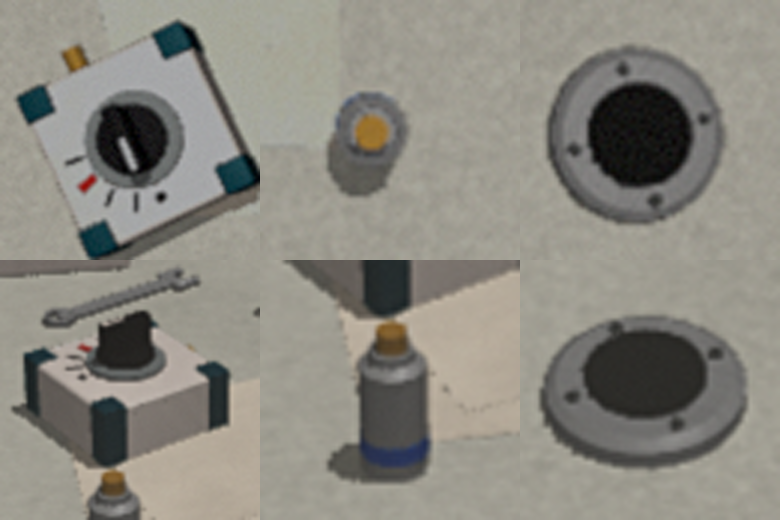

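Probe brass cap top at top-view (318,298) and side (268.2,241.8); pad centre top (430,293.5) and side (291.5,343.5); knob disc centre top (205.2,276.2); home dot (213.9,295.9); red mark (189.4,291.2).

```bash
cat > h.py <<'E'
import numpy as np
from scipy.spatial.transform import Rotation as R
C={"top":(476.66571568,322.1496,246.8171,[0.5094245,0.00832155,1.10264872],[-175.47243859,-1.1604808,-90.09590944]),
"side":(585.00583743,319.22485517,241.26310464,[0.33872131,-1.11402549,0.78621603],[-121.7176588,-1.31124198,-12.38439532])}
def at(n,u,v,z):
    f,cx,cy,e,r=C[n];e=np.array(e)
    d=R.from_euler("xyz",r,degrees=True).apply([(u-cx)/f,(v-cy)/f,1])
    return e+d*(z-e[2])/d[2]
def tool(target,yaw=None):
    """shift in tool axes (and z turn) from measured pose"""
    from rig import arm
    s=arm.get_state();r=R.from_euler("xyz",s["tcp_rot"],degrees=True)
    return r.inv().apply(np.array(target)-s["ee_pos"])
E
python3 - <<'E'
from h import *
np.set_printoptions(precision=4,suppress=True)
print("probe",at("top",318,298,.092),at("side",268.2,241.8,.092))
print("pad",at("top",430,293.5,.018),at("side",291.5,343.5,.018))
o=lambda x,y:(160+x/2.989,230+y/2.989)
print("disc",at("top",*o(135,138),.069), at("side",230+127/2.989,170+(355-260)/2.989,.069))
cs=[at("top",*o(*p),.055) for p in[(180,21),(20,95),(97,258),(259,175)]]
print("corners",np.array(cs),np.mean(cs,0))
print("dot",at("top",*o(161,197),.055),"red",at("top",*o(88,183),.055))
print("line",at("top",*o(120,139),.099),at("top",*o(131,170),.099))
E
```

```text
probe [ 0.4812 -0.0034  0.092 ] [ 0.4818 -0.0018  0.092 ]
pad [ 0.4887 -0.2591  0.018 ] [ 0.4883 -0.2631  0.018 ]
disc [0.5278 0.2394 0.069 ] [0.5257 0.2293 0.069 ]
corners [[0.614  0.2111 0.055 ]
 [0.5596 0.3268 0.055 ]
 [0.4412 0.2685 0.055 ]
 [0.501  0.152  0.055 ]] [0.5289 0.2396 0.055 ]
dot [0.4852 0.223  0.055 ] red [0.4954 0.2761 0.055 ]
line [0.5266 0.2432 0.099 ] [0.505  0.2351 0.099 ]
```

The manual's scale: shifts go in shares of 0.8 m and turns go in shares of pi rad. Converting my numbers, -0.19 m / 0.8 = -0.2375, -0.15 m / 0.8 = -0.1875, 34 degrees / 180 = 0.1889.

```bash
echo '[[-0.0375,-0.0375,0,0,0,0.0278],[-0.0875,-0.0875,0,0,0,0.0667],[-0.1375,-0.1375,0,0,0,0.1111],[-0.1875,-0.1875,0,0,0,0.15],[-0.2375,-0.2375,0.0125,0,0,0.1889]]' | python3 -m inch 0.08
python3 -c "
from h import *;print(tool([.4815,-.0026,.2]))"
```

```text
time: 0.72
ee_pos: [0.3368, 0.3337, 0.2316]
tcp_rot: [179.9, -0.0, 124.3]
force: [0.3, -0.4, 0.2]
opening: 0.0801
grasp_force: 0.0
[-0.35936976 -0.06995726  0.03137038]
```

Converted, -0.25 m / 0.8 = -0.3125, -0.2 m / 0.8 = -0.25, 34.3 degrees / 180 = 0.1906.

```bash
echo '[[-0.0625,-0.0125,0,0,0,0.0389],[-0.125,-0.025,0.0125,0,0,0.0778],[-0.1875,-0.0375,0.0125,0,0,0.1167],[-0.25,-0.05,0.025,0,0,0.1556],[-0.3125,-0.0625,0.025,0,0,0.1906]]' | python3 -m inch
python3 -c "
from h import *;print(tool([.4815,-.0026,.2]))"
```

```text
time: 1.35
ee_pos: [0.4365, 0.0992, 0.2108]
tcp_rot: [-180.0, 0.0, 90.0]
force: [0.3, 0.4, 0.9]
opening: 0.0799
grasp_force: 0.0
[-0.10185937  0.04501298  0.01078513]
```

Converted, -0.102 m / 0.8 = -0.1275, -0.08 m / 0.8 = -0.1.

```bash
echo '[[-0.05,0.0188,0,0,0,0],[-0.1,0.0438,0.0125,0,0,0],[-0.1275,0.0563,0.0138,0,0,0],[-0.1275,0.0563,0.0138,0,0,0]]' | python3 -m inch
python3 - <<'E'
from rig import arm
from h import *
import cv2
s=arm.get_state();d=arm.snapshot("wrist");print(s["ee_pos"],s["tcp_rot"],d["K"],d["mount"],d.keys())
cv2.imwrite("pics/w1.png",d["img"])
E
```

```text
time: 1.85
ee_pos: [0.4821, -0.0027, 0.2]
tcp_rot: [-180.0, 0.1, 90.0]
force: [0.3, -0.1, 0.6]
opening: 0.0801
grasp_force: 0.0
[ 0.482065   -0.00265359  0.20001496] [-1.79967702e+02  5.31299982e-02  9.00285858e+01] [[371.64829954   0.         327.35846093]
 [  0.         371.64829954 237.66776971]
 [  0.           0.           1.        ]] [[ 3.20655876e-04 -9.60543708e-01 -2.78128897e-01  7.58086279e-02]
 [ 9.99999566e-01  5.51145100e-04 -7.50526908e-04  4.01452558e-04]
 [ 8.74203278e-04 -2.78128535e-01  9.60543468e-01 -1.42965593e-01]
 [ 0.00000000e+00  0.00000000e+00  0.00000000e+00  1.00000000e+00]] dict_keys(['img', 'K', 'mount'])
```

View pics/w1.png

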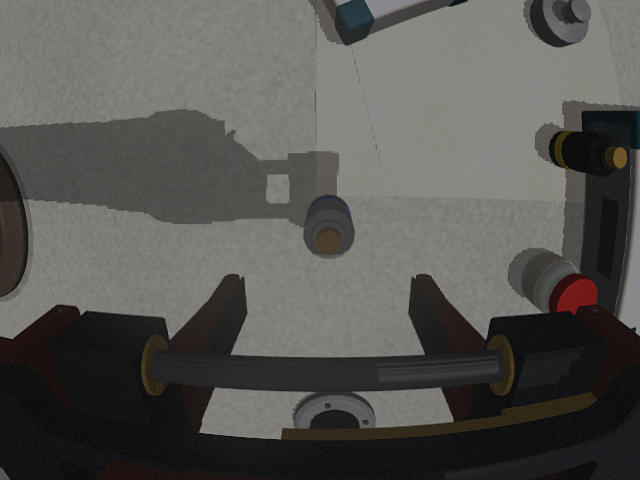

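Brass cap top at (329,240), centred between the fingers; the selector corner and the weight lie well away.

```bash
cat >> h.py <<'E'
KW=(371.6483,327.3585,237.6678)
MT=np.array([[3.20655876e-04,-9.60543708e-01,-2.78128897e-01,7.58086279e-02],[9.99999566e-01,5.51145100e-04,-7.50526908e-04,4.01452558e-04],[8.74203278e-04,-2.78128535e-01,9.60543468e-01,-1.42965593e-01]])
def wat(p,rpy,u,v,z):
    f,cx,cy=KW;a=np.array([u-cx,v-cy]);r=np.hypot(*a);t=r/f
    d=np.r_[a/max(r,1e-9)*np.sin(t),np.cos(t)]
    T=R.from_euler("xyz",rpy,degrees=True);e=T.apply(MT[:,3])+p;d=T.apply(MT[:,:3]@d)
    return e+d*(z-e[2])/d[2]
E
python3 -c "
from h import *
P=[.4821,-.0027,.2];A=[-179.968,.053,90.029]
print(wat(P,A,329,240,.092));print(tool([.482,-.003,.055]))"
```

```text
[ 0.48340103 -0.00136742  0.092     ]
[-0.00176358  0.00043056  0.1450241 ]
```

Converted, 0.145 m / 0.8 = 0.1813, 0.13 m / 0.8 = 0.1625.

```bash
echo '[[0,0,0.0375,0,0,0],[0.0013,0.0013,0.0875,0,0,0],[0.0013,0.0013,0.1313,0,0,0],[0.0013,0.0013,0.1625,0,0,0],[0.0013,0.0013,0.1813,0,0,0]]' | python3 -m inch && echo '[[0,0,0,0,0,0],[0,0,0,0,0,0],[0,0,0,0,0,0],[0,0,0,0,0,0],[0,0,0,0,0,0]]' | python3 -m inch 0.03 15 && echo '[[0,0,0,0,0,0],[0,0,0,0,0,0],[0,0,0,0,0,0]]' | python3 -m inch
```

```text
time: 2.52
ee_pos: [0.4821, 0.0016, 0.0542]
tcp_rot: [-179.9, -0.0, 90.3]
force: [-0.1, 0.8, 0.1]
opening: 0.0799
grasp_force: 0.0
time: 3.15
ee_pos: [0.4832, 0.0002, 0.0558]
tcp_rot: [180.0, -0.0, 90.2]
force: [-1.7, -0.2, 4.8]
opening: 0.0399
grasp_force: 15.0
time: 3.52
ee_pos: [0.4832, 0.0002, 0.0558]
tcp_rot: [180.0, -0.0, 90.2]
force: [-1.9, 0.2, 6.1]
opening: 0.0398
grasp_force: 15.0
```

```bash
echo '[[0,0,-0.0125,0,0,0],[0,0,-0.0375,0,0,0],[0,0,-0.0625,0,0,0],[0,0,-0.075,0,0,0],[0,0,-0.075,0,0,0]]' | python3 -m inch - 25 && echo '[[-0.0188,0,0,0,0,0],[-0.0563,0,0,0,0,0],[-0.1,0.0025,0,0,0,0],[-0.1438,0.0038,0,0,0,0],[-0.1875,0.005,0,0,0,0]]' | python3 -m inch && echo '[[-0.0438,0,0,0,0,0],[-0.0813,0,0,0,0,0],[-0.1125,0.0025,0,0,0,0],[-0.1313,0.0025,0,0,0,0],[-0.1363,0.0025,0,0,0,0]]' | python3 -m inch && echo '[[0,0,0,0,0,0],[0,0,0,0,0,0]]' | python3 -m inch
python3 - <<'E'
from rig import arm
import cv2
s=arm.get_state();d=arm.snapshot("wrist");print(s["ee_pos"],s["tcp_rot"])
cv2.imwrite("pics/w2.png",cv2.resize(d["img"][140:340,220:440],(792,720))[:600])
E
```

```text
time: 4.15
ee_pos: [0.4832, 0.0003, 0.1158]
tcp_rot: [179.9, -0.0, 90.2]
force: [0.1, -0.2, -4.1]
opening: 0.0396
grasp_force: 25.0
time: 4.78
ee_pos: [0.4867, -0.1521, 0.1145]
tcp_rot: [-179.9, 0.0, 90.2]
force: [0.5, 0.3, -3.7]
opening: 0.0397
grasp_force: 25.0
time: 5.4
ee_pos: [0.4891, -0.26, 0.1148]
tcp_rot: [-179.9, -0.0, 90.1]
force: [0.3, 0.4, -3.9]
opening: 0.0395
grasp_force: 25.0
time: 5.65
ee_pos: [0.4901, -0.2577, 0.1152]
tcp_rot: [-180.0, -0.0, 90.3]
force: [0.1, 0.4, -3.9]
opening: 0.0393
grasp_force: 25.0
[ 0.49011875 -0.25771369  0.11518843] [-1.79984758e+02 -4.20066633e-02  9.03068320e+01]
```

View pics/w2.png

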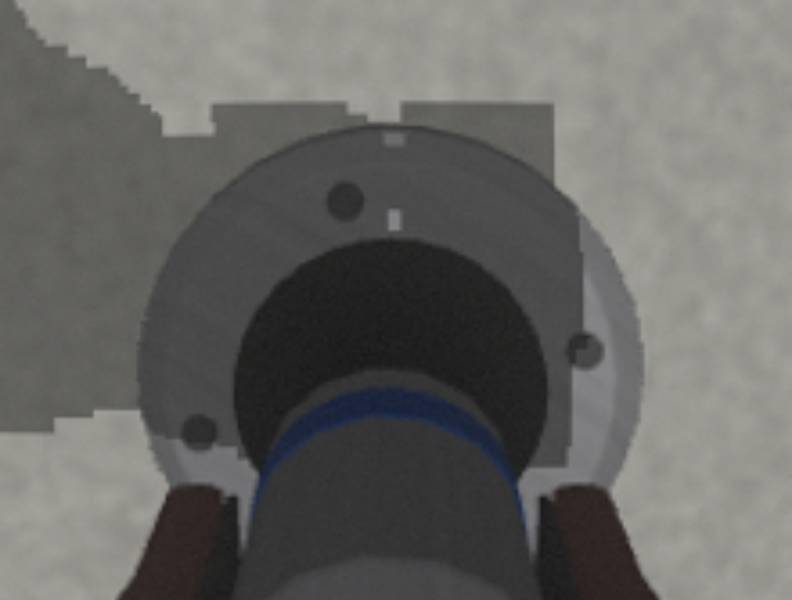

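Pad's far edge at (328.3,206.1), left/right edges (285.3,247) and (371.9,247) in full-image pixels; probe foot far edge at (328.3,242.8).

```bash
python3 -c "
from h import *
P=[.4901,-.2577,.1152];A=[-179.985,-.042,90.307]
for u,v,z in[(328.3,206.1,.018),(285.3,247,.018),(371.9,247,.018),(220+390/3.6,140+123/3.6,.014),(328.3,242.8,.0594)]:print(wat(P,A,u,v,z))"
```

```text
[ 0.49075125 -0.22973068  0.018     ]
[ 0.46165669 -0.25814675  0.018     ]
[ 0.52062525 -0.25779412  0.018     ]
[ 0.49065078 -0.20902693  0.014     ]
[ 0.49077685 -0.24239005  0.0594    ]
```

Converted, 0.036 m / 0.8 = 0.045, 0.003 m / 0.8 = 0.0038.

```bash
echo '[[0.0038,0,0.01,0,0,0],[0.0038,0,0.0225,0,0,0],[0.0038,0,0.035,0,0,0],[0.0038,0,0.0425,0,0,0],[0.0038,0,0.045,0,0,0]]' | python3 -m inch && echo '[[0,0,0.0013,0,0,0],[0,0,0.0025,0,0,0],[0,0,0.0038,0,0,0],[0,0,0.005,0,0,0],[0,0,0.005,0,0,0]]' | python3 -m inch
```

```text
time: 6.32
ee_pos: [0.4897, -0.2559, 0.0787]
tcp_rot: [-180.0, -0.0, 90.2]
force: [0.4, 0.7, -4.0]
opening: 0.0396
grasp_force: 25.0
time: 6.95
ee_pos: [0.49, -0.2558, 0.0753]
tcp_rot: [-180.0, -0.0, 90.2]
force: [0.3, 0.2, -4.0]
opening: 0.0394
grasp_force: 25.0
```

Converted, 0.0018 m / 0.8 = 0.0023, 0.0015 m / 0.8 = 0.0019.

```bash
echo '[[0,0,0.0006,0,0,0],[0,0,0.0013,0,0,0],[0,0,0.0019,0,0,0],[0,0,0.0023,0,0,0],[0,0,0.0023,0,0,0]]' | python3 -m inch
```

```text
time: 7.58
ee_pos: [0.49, -0.2559, 0.0739]
tcp_rot: [180.0, -0.0, 90.2]
force: [-1.4, 1.4, 2.8]
opening: 0.0398
grasp_force: 25.0
```

Converted, -0.13 m / 0.8 = -0.1625, -0.08 m / 0.8 = -0.1.

```bash
echo '[[0,0,0,0,0,0],[0,0,0,0,0,0]]' | python3 -m inch 0.044 && echo '[[0,0,0,0,0,0],[0,0,0,0,0,0],[0,0,0,0,0,0],[0,0,0,0,0,0]]' | python3 -m inch 0.07 && echo '[[0,0,-0.0125,0,0,0],[0,0,-0.05,0,0,0],[0,0,-0.1,0,0,0],[0,0,-0.15,0,0,0],[0,0,-0.1625,0,0,0]]' | python3 -m inch
python3 - <<'E'
from rig import arm
import cv2,numpy as np
s=arm.get_state();d=arm.snapshot("wrist");print(s["ee_pos"],s["tcp_rot"])
w=cv2.resize(d["img"][140:340,230:430],(400,400),interpolation=3)
d=arm.snapshot("side")["img"]
cv2.imwrite("pics/p3.png",np.hstack([w,cv2.resize(d[290:390,240:340],(400,400),interpolation=3)]))
E
```

```text
time: 7.82
ee_pos: [0.4903, -0.256, 0.0736]
tcp_rot: [180.0, 0.0, 90.2]
force: [-0.5, 0.9, 0.5]
opening: 0.044
grasp_force: 0.0
time: 8.32
ee_pos: [0.49, -0.2559, 0.0735]
tcp_rot: [180.0, 0.0, 90.2]
force: [0.0, -0.2, -0.4]
opening: 0.0702
grasp_force: 0.0
time: 8.95
ee_pos: [0.491, -0.2566, 0.2066]
tcp_rot: [179.7, 0.1, 90.2]
force: [-0.4, 0.1, 0.1]
opening: 0.07
grasp_force: 0.0
[ 0.4910199  -0.25663436  0.20661358] [1.79741866e+02 7.29031432e-02 9.02080425e+01]
```

View pics/p3.png

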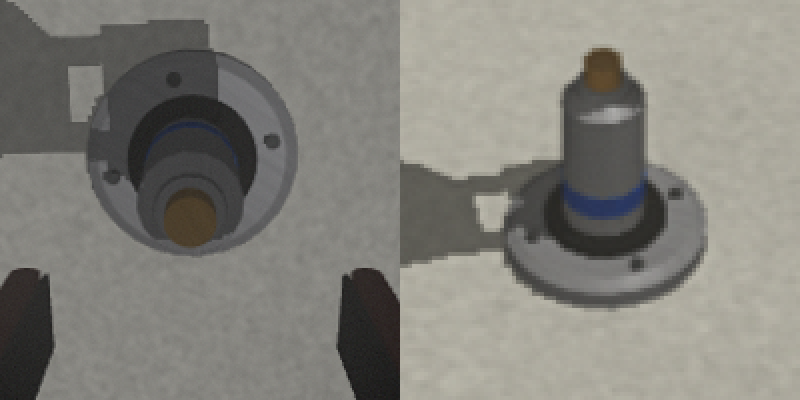

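The probe stands upright and central on the pad (side view: foot at (605,225) amid the pad's ellipse). Next, the knob.

Converted, 0.235 m / 0.8 = 0.2938, 0.18 m / 0.8 = 0.225, -40 degrees / 180 = -0.2222.

```bash
echo '[[0.025,0,0,0,0,-0.0222],[0.0875,0,0,0,0,-0.0667],[0.1563,0.0125,0,0,0,-0.1111],[0.225,0.025,0,0,0,-0.1667],[0.2938,0.025,0,0,0,-0.2222]]' | python3 -m inch 0.06
python3 -c "
from h import *;print(tool([.5283,.2395,.2]))"
```

```text
time: 9.68
ee_pos: [0.5082, -0.0174, 0.2022]
tcp_rot: [-179.9, -0.1, 130.8]
force: [0.7, 0.2, -0.7]
opening: 0.0602
grasp_force: 0.0
[0.18127437 0.18314593 0.00211032]
```

Converted, 0.16 m / 0.8 = 0.2, 0.135 m / 0.8 = 0.1688, -50 degrees / 180 = -0.2778.

```bash
echo '[[0.0438,0.0438,0,0,0,-0.0556],[0.0875,0.0875,0,0,0,-0.1111],[0.1313,0.1313,0,0,0,-0.1667],[0.1688,0.1688,0,0,0,-0.2222],[0.2,0.2,0,0,0,-0.2778]]' | python3 -m inch
python3 -c "
from h import *;print(tool([.5283,.2395,.2]))"
```

```text
time: 10.3
ee_pos: [0.5259, 0.2077, 0.2019]
tcp_rot: [-180.0, -0.2, -179.1]
force: [-0.4, -0.3, 0.4]
opening: 0.0599
grasp_force: 0.0
[-0.00292189  0.03171263  0.00188838]
```

Converted, 0.03 m / 0.8 = 0.0375, 0.025 m / 0.8 = 0.0313, -22 degrees / 180 = -0.1222.

```bash
echo '[[0,0.0188,0,0,0,-0.0444],[0,0.0313,0,0,0,-0.0889],[-0.0038,0.0375,0,0,0,-0.1222],[-0.0038,0.0375,0,0,0,-0.1222],[-0.0038,0.0375,0,0,0,-0.1222]]' | python3 -m inch
python3 - <<'E'
from rig import arm
import cv2
s=arm.get_state();d=arm.snapshot("wrist");print(s["ee_pos"],s["tcp_rot"])
cv2.imwrite("pics/w4.png",cv2.resize(d["img"][130:330,220:440],(792,720),interpolation=3)[:600])
E
```

```text
time: 10.92
ee_pos: [0.5299, 0.2347, 0.2027]
tcp_rot: [-180.0, -0.1, -157.8]
force: [0.9, 0.3, -0.3]
opening: 0.0602
grasp_force: 0.0
[0.52985247 0.23472086 0.20269735] [-1.79996711e+02 -9.69426728e-02 -1.57824457e+02]
```

View pics/w4.png

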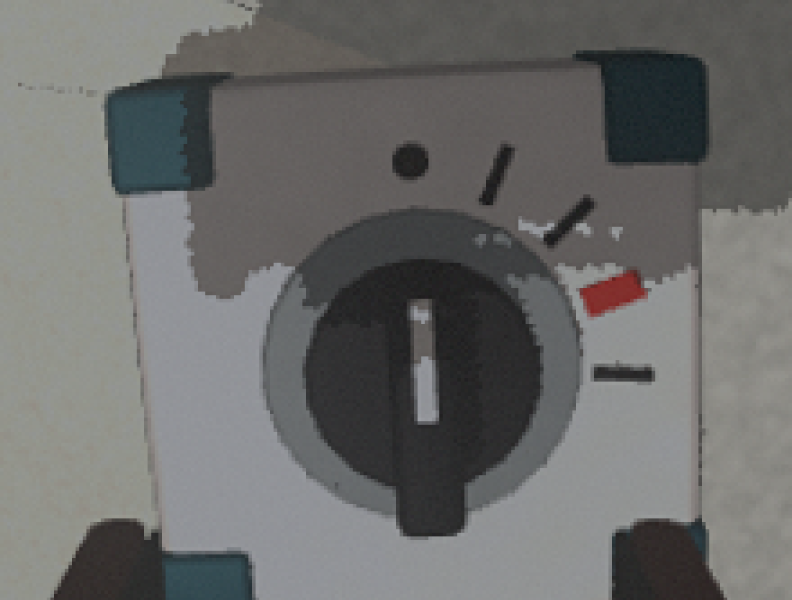

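White pointer line runs from outer end (420,299) to (427,423), bar's near end (431,535); dot (410,161), red mark (614,292), disc edges x 304–542 (crop pixels).

```bash
python3 -c "
from h import *
P=[.52985,.23472,.2027];A=[-179.9967,-.097,-157.824]
f=lambda u,v,z:wat(P,A,220+u/3.6,130+v/3.6,z)
a,b,c,d,l,r,m,t=[f(*q) for q in[(420,299,.099),(427,423,.099),(431,535,.099),(410,161,.055),(304,370,.069),(542,370,.069),(614,292,.055),(423,258,.069)]]
an=lambda v:np.degrees(np.arctan2(v[1],v[0]))
print(a,b,c,'bar',an(c-a),an(b-a));print('disc',(l+r)/2,l,r,t)
u=(c-a)/np.linalg.norm(c-a);k=a+.024*u;print('knob axis',k, c-.025*u)
print(an(k-d),an(k-m), np.linalg.norm((k-d)[:2]))"
```

```text
[0.50705675 0.23246908 0.099     ] [0.52918783 0.24313683 0.099     ] [0.55047977 0.25292935 0.099     ] bar 25.22911220660559 25.73526626989015
disc [0.52692296 0.24223971 0.069     ] [0.53660819 0.21853436 0.069     ] [0.51723773 0.26594506 0.069     ] [0.50441654 0.23281937 0.069     ]
knob axis [0.5287674  0.24269881 0.099     ] [0.52786451 0.24227338 0.099     ]
25.37831763835368 -47.29426044392969 0.04530588333417806
```

Converted, 0.08 m / 0.8 = 0.1, 0.07 m / 0.8 = 0.0875, -3 degrees / 180 = -0.0167.

```bash
echo '[[-0.0013,0.01,0.025,0,0,-0.0167],[-0.0013,0.01,0.0625,0,0,-0.0167],[-0.0013,0.01,0.0875,0,0,-0.0167],[-0.0013,0.01,0.1,0,0,-0.0167],[-0.0013,0.01,0.1,0,0,-0.0167]]' | python3 -m inch 0.05
python3 -c "
from h import *;print(tool([.5283,.2424,.092]))"
```

```text
time: 11.6
ee_pos: [0.5284, 0.2423, 0.1232]
tcp_rot: [-180.0, -0.1, -154.8]
force: [-0.2, 0.7, 0.4]
opening: 0.0501
grasp_force: 0.0
[-1.28020438e-05  1.11323875e-04  3.11642946e-02]
```

Converted, 0.031 m / 0.8 = 0.0388, 0.02 m / 0.8 = 0.025.

```bash
echo '[[0,0,0.0125,0,0,0],[0,0,0.025,0,0,0],[0,0,0.035,0,0,0],[0,0,0.0388,0,0,0],[0,0,0.0388,0,0,0]]' | python3 -m inch && echo '[[0,0,0,0,0,0],[0,0,0,0,0,0],[0,0,0,0,0,0],[0,0,0,0,0,0],[0,0,0,0,0,0]]' | python3 -m inch 0.005 40
python3 -c "
from rig import arm;s=arm.get_state();print(s['torque'],s['tcp_rot'],s['joint_positions'])"
```

```text
time: 12.22
ee_pos: [0.5286, 0.2425, 0.0923]
tcp_rot: [-180.0, -0.0, -154.8]
force: [-0.8, -0.1, 0.2]
opening: 0.0499
grasp_force: 0.0
time: 12.85
ee_pos: [0.5288, 0.2425, 0.0927]
tcp_rot: [-180.0, 0.0, -154.8]
force: [0.2, -0.1, 0.1]
opening: 0.014
grasp_force: 40.0
[-0.02259277 -0.01331378  0.10137757] [-1.79993750e+02  1.38985591e-02 -1.54766910e+02] [-28.81155125  28.90041051  -0.78938945 105.73732553   0.54644445
  45.35247259  85.34652147]
```

Converted, 22 degrees / 180 = 0.1222.

```bash
echo '[[0,0,0,0,0,0.0167],[0,0,0,0,0,0.0444],[0,0,0,0,0,0.0722],[0,0,0,0,0,0.1],[0,0,0,0,0,0.1222]]' | python3 -m inch && echo '[[0,0,0,0,0,0.0278],[0,0,0,0,0,0.0556],[0,0,0,0,0,0.0833],[0,0,0,0,0,0.1111],[0,0,0,0,0,0.1333]]' | python3 -m inch && echo '[[0,0,0,0,0,0.0222],[0,0,0,0,0,0.0444],[0,0,0,0,0,0.0611],[0,0,0,0,0,0.0778],[0,0,0,0,0,0.0778]]' | python3 -m inch
python3 -c "
from rig import arm;s=arm.get_state();print(s['torque'],s['tcp_rot'])"
```

```text
time: 13.48
ee_pos: [0.5287, 0.2426, 0.0927]
tcp_rot: [180.0, 0.0, -176.9]
force: [-0.4, 0.2, 1.2]
opening: 0.0137
grasp_force: 40.0
time: 14.1
ee_pos: [0.5287, 0.2426, 0.0927]
tcp_rot: [180.0, 0.0, 159.1]
force: [0.7, -0.4, 0.7]
opening: 0.0142
grasp_force: 40.0
time: 14.72
ee_pos: [0.5288, 0.2427, 0.0927]
tcp_rot: [180.0, 0.0, 145.3]
force: [0.7, 0.1, 1.3]
opening: 0.0135
grasp_force: 40.0
[-0.02869082 -0.10360718  0.13820717] [1.79984971e+02 1.50954994e-02 1.45269188e+02]
```

Converted, 12 degrees / 180 = 0.0667.

```bash
echo '[[0,0,0,0,0,0.0167],[0,0,0,0,0,0.0333],[0,0,0,0,0,0.05],[0,0,0,0,0,0.0667],[0,0,0,0,0,0.0667]]' | python3 -m inch && echo '[[0,0,0,0,0,0],[0,0,0,0,0,0],[0,0,0,0,0,0],[0,0,0,0,0,0]]' | python3 -m inch
python3 - <<'E'
from rig import arm
import cv2,numpy as np
s=arm.get_state();d=arm.snapshot("wrist");print(s["ee_pos"],s["tcp_rot"],s["torque"])
w=cv2.resize(d["img"][140:340,220:440],(440,400),interpolation=3)
cv2.imwrite("pics/w5.png",cv2.resize(d["img"][150:315,220:440],(800,600),interpolation=3))
E
```

```text
time: 15.35
ee_pos: [0.5288, 0.2427, 0.0927]
tcp_rot: [180.0, 0.0, 133.3]
force: [1.1, 0.0, 1.0]
opening: 0.0139
grasp_force: 40.0
time: 15.85
ee_pos: [0.5288, 0.2427, 0.0926]
tcp_rot: [180.0, 0.0, 133.2]
force: [1.6, 0.9, 1.4]
opening: 0.0139
grasp_force: 40.0
[0.52881381 0.24265418 0.09263214] [1.79976247e+02 9.61082412e-04 1.33244792e+02] [ 0.10239308 -0.1899052   0.1849652 ]
```

View pics/w5.png

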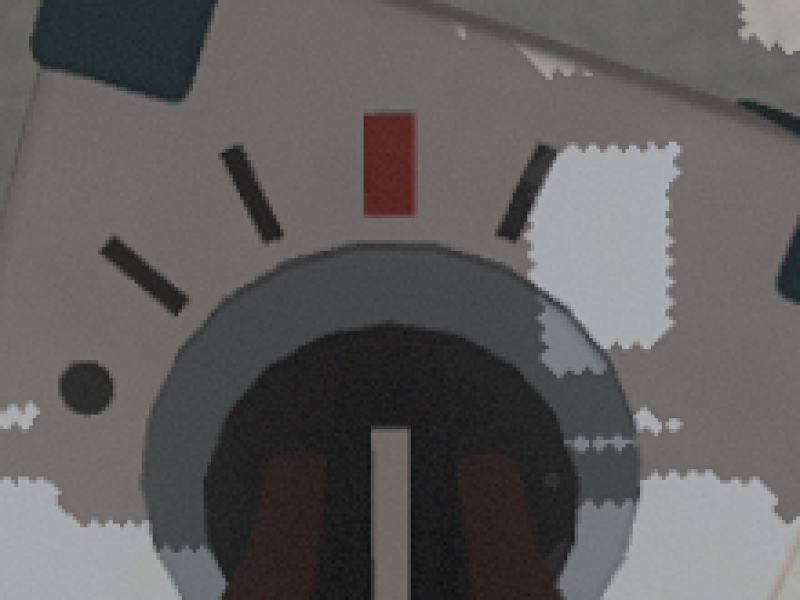

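The white pointer (x≈391) lines up with the red mark (x≈389), and the fingers hold the bar. I'm handing in now.

```bash
python3 -c "
from rig import arm;print(arm.finish_job())"
```

```text
the job is handed in; nothing more can be done
None
```

I stood the steel probe upright in the middle of the pad and let go. I then turned the knob to the red mark, where the gripper is still holding it, and handed the job in after about 16 s; no verdict came back.

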